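# Lift a hot cup with the tongs and hold it over the basin

### The arm

A 6-joint arm with a two-finger parallel gripper is mounted at the origin on the work surface. World frame = base frame: x ahead of the robot, y to its left, z up, the work surface at z = 0. Lengths are in mm, angles in degrees, forces in N, time in s.
With the tool pointing down it reaches from about 200 to 875 mm from the base axis. Payload 3.4 kg.
Tool frame: the origin (TCP) lies on the centre line of the jaws, within the pads' length; the fingertips stand 22 mm ahead of it and the grasp point (between the pads) lies 3 mm ahead of it; x points along the fingers, z is the direction in which the jaws open and shut, and the axes are right-handed (so a half turn about x gives the same grasp; the last joint's range is limited). The gripper opens to 94 mm and grips with 3 to 60 N. Pads are 16 mm wide; open, the fingers measure 119 mm over their backs; the gripper's body (75 mm by 177 mm) begins 78 mm behind the grasp point.
Start: joints at [-70.13, 15.808, 86.224, -0, 77.962, -6.933], TCP at [259.286, -513.258, 227.493] pointing down, gripper open.
Joint ranges: [-165.64, 165.64], [-43.16, 119.46], [12.63, 154.43], [-67.54, 247.53], [6.08, 155.33], [-154.97, 154.97]. Speed limits (degrees/s): [147.25, 147.25, 180, 180, 180, 180].

### API

Orientations are given as a 3x3 rotation matrix whose columns are the frame's x, y, z axes.
In Python, from station import r gives the robot as it stands.
- The arm moves only by the tool servo_tool, never from a script. Its argument "steps" is a list of rows, each a list of 3 entries, a list of its own where there are three numbers: the shift along the tool's x, y, z in cm, then the turn, a rotation vector about the tool's x, y, z in rad, then the opening, from -1 (shut) to 1 (fully open). A call has 1 to 12 rows; each row is the pose to reach, as a shift and turn from the pose measured when the call began, along the tool's axes at that moment; what a row does not reach only later rows make up. A row lasts 1/8 s, in which the tool goes at most 62.5 mm and 10.7 degrees, less where a joint would pass 70% of its speed; a pose out of reach is approached as far as the arm can. A call with a gripper value outside its range is refused whole. The fingers move at their own pace and stop on an object; "newtons" is the grip in N (left out, the last holds). Time passes only in rows, so rows that repeat a pose let the fingers close. It gives the time, the measured TCP pose, the force and the opening at its end, in the units of the state.
- r.get_obs(): the state, without advancing time (a new reading comes with each control period).
- r.snapshot(name): name is "scene" or "top"; returns a dict with "image" (400x640x3 uint8, red, green, blue), "fx", "fy", "cx", "cy" (pixels), "view" (4x4, takes a point from world to camera coordinates). Camera axes: x right, y down, z forward; pixel columns grow to the right and rows downward; lengths in mm; the calibration is good to about 2 mm. A picture is of the moment at which its call begins. There is no depth.
- r.hand_in(): hands the job in, once; it reports no verdict.
Trained networks look in a picture, given as the dict that the camera call returned (one of the last four; its "shot" number tells which), for a name from the list of things; names that differ only in an ending like _2 or _b are one class to them, and where a whole thing is asked for, a point or a joint stands for the part that bears it (a point fixed in the world has none). Each returns a list of dicts, best first, with "conf" (0 to 1); they miss things now and then, are a little off and sometimes report something else, mostly with a low value. They report only what shows in the picture. A call takes as long as a camera call.
- r.regions_of(picture, target): "pixels" (400x640 bool, what is visible of it) and "rect" ([left, top, right, bottom] in pixels, round what is visible of it).
The state is a dict: "time": time; "joint_pos": joint angles; "qd": joint speeds; "tau": joint torques, N m; "tcp_pos": TCP position; "tool_rot": TCP orientation; "wrist_force": force on the tool from outside, world axes, zero at the start; "ft_torque": the same for the moment, N m; "finger_gap": finger opening in mm.
Only numpy, scipy, OpenCV 4.12 (cv2) and the standard library are available. Lean on these libraries where they do the work, as an engineer would, in place of code of your own. Each camera call takes 0.05 s, during which the arm holds its last target.

### The job

The white cup in the drain tray is too hot for the gripper to touch: take the tongs off their rest, close their tips on the white cup, lift it out of the tray and hold it with the tongs, still and upright, above the middle of the steel basin with its underside a few centimetres higher than the basin's rim. Finish while holding it there, touching nothing but the tongs; do not let go. Leave the dark cups and everything else where they are.

Things in the scene. Friction and masses are not known exactly. Their poses are not given: they have to be found in the camera images.
- tongs: steel spring tongs, red sleeve on each arm, black tips, 210 mm long, about 100 g, balanced near the origin, lying level on the blue rest, underside 22 mm above the counter; they lift straight up. Origin midway between the arms at the middle of the red sleeves, on the underside; x to the tips, y to the left arm, z up. Hinge 100 mm behind the origin. All arm parts are 18 mm high (z 0 to 18 mm).
- tongs_grip (a point): where to grip: midway between the red sleeves, 9 mm above the underside. Sleeves' flat outer faces, 56 mm long: 62 mm apart open, 53 mm when parallel, 42 mm when the tips hold a cup. A spring opens the arms: each needs 6 N here to start closing, 10 N at 42 mm. Squeezed to 54 mm here the tongs can be carried and the tips still clear a cup; then squeeze fully (about 40 N) to hold it.
- tongs_tip (a point): midway between the tongs' V-shaped black tips, 95 mm ahead of the tongs' origin, 9 mm above their underside; a cup is held centred here. Tips 18 mm high, about 70 mm apart inside when open, 57 mm when the sleeves are squeezed to 54 mm. Open, the tongs are 85 mm wide here. Lowered with the underside 17 to 22 mm above the counter, the tips meet the straight side of a cup in the tray.
- tongs_left (a joint): turn of the left arm of the tongs about the hinge, rad: 0 open, about 0.1 closed on a cup, at most 0.185. The right arm mirrors it.
- rest: blue plastic tongs rest, fixed: two bars 12 mm thick, 120 mm wide, 22 mm high, 55 mm before and behind the origin, joined by a 6 mm high spine; between the bars there is room for fingers. Origin at the centre on the counter, x along the tongs lying on it. It may stand on either side of the robot.
- tray: aluminium drain tray, fixed, 120 x 290 mm (x, y), floor 4 mm and rim 10 mm above the counter; origin at its centre on the counter. Three upturned cups stand in it in a row along its y, 95 mm apart, in any order; leave them about that far apart. The robot is on its -x side.
- white_cup: the hot white ceramic cup, upturned: 40 mm diameter, straight sides up to 34 mm, 43 mm high with a foot ring on top, about 70 g. Origin at the centre of its underside, z up.
- basin: round dark steel basin, fixed, 140 mm diameter, open at the top, rim 55 mm above the counter; origin at the centre of its underside. It may stand on either side of the robot.
- dark_cup1: black cup, same shape as the white one, standing in the tray; leave alone. Origin at the centre of its underside.
- dark_cup2: the other black cup, likewise.
- white_bowl: white rice bowl, upturned, 120 mm diameter, 60 mm high, on the counter beyond the tray; origin at the centre of its underside.
- dark_bowl: black rice bowl, upturned, same size, also beyond the tray.
- bottle: clear bottle with red cap, 68 mm diameter, 210 mm high, at the far right; origin at the centre of its underside.
- jar: green soap jar with a white cap, 48 mm diameter, 85 mm high, on the counter beyond the middle of the tray; origin at the centre of its underside.
- spoon: metal spoon lying on the counter at the left, far side; origin on its underside.

How it is judged:
By the outcome, as a careful person would: the job done as asked, in the order asked, and still so for the second after the job is handed in, while the arm keeps its last pose, push and grip.
It also fails if it takes over 42 s, if anything falls off the work surface, if the arm or the gripper's body presses on something with over 40 N, if the wrist force passes 120 N, or if a joint passes its speed limit or range.

## Working session

There is one attempt and no reset: what is moved stays moved. The work goes in short steps, Python scripts to look and compute and a tool call to move; the robot and the scene stay as the last step left them, time stands still between calls to the robot, and variables do not carry over. Pictures are saved under pics/ and viewed, and the job is handed in when it is done.

Besides the shell and the picture viewer there is one more tool, called after "Emit:" as a command line: name --argument value ..., lists and objects as JSON in quotes. servo_tool: Moves the arm, as the interface text tells. Its arguments: {"type":"object","properties":{"steps":{"type":"array","items":{"type":"array"}},"newtons":{"type":"number"}},"required":["steps"]}

```bash
mkdir -p pics; ls; python3 - <<'E'
from station import r
import cv2,pickle
o=r.get_obs();print(o)
for n in("scene","top"):
    s=r.snapshot(n);cv2.imwrite(f"pics/{n}0.png",s["image"][:,:,::-1]);print(n,s["fx"],s["fy"],s["cx"],s["cy"],s["view"].tolist() if hasattr(s["view"],'tolist') else s["view"],s.get("shot"))
    res={}
    for t in("tongs","rest","tray","white_cup","dark_cup1","basin","tongs_tip","jar"):
        L=r.regions_of(s,t);res[t]=L
        print(t,[(round(d["conf"],2),list(d["rect"]),int(d["pixels"].sum())) for d in L][:4])
    pickle.dump((s,res),open(f"{n}0.pkl","wb"))
print(r.get_obs()["time"])
E
```

```text
pics
{'time': 0.0, 'joint_pos': array([-7.01320593e+01,  1.58491191e+01,  8.62926416e+01, -1.29030438e-03,
        7.79630030e+01, -6.93267297e+00]), 'qd': array([ 0.04340171, -0.12421972, -0.00275415, -0.01413076,  0.01821566,
       -0.00021943]), 'tau': array([-1.81682321e-04, -4.04586196e+01, -2.37231874e+01,  6.97548408e-02,
        3.43755889e-02, -1.36036583e-04]), 'tcp_pos': array([ 259.07207495, -512.74999457,  226.60775596]), 'tool_rot': array([[-6.42125483e-04,  8.92578927e-01,  4.50890727e-01],
       [ 1.71215092e-03,  4.50891140e-01, -8.92577307e-01],
       [-9.99998328e-01,  1.98846338e-04, -1.81775852e-03]]), 'wrist_force': array([ 0.79947182, -0.35576294, -0.45989594]), 'ft_torque': array([-0.02179596,  0.01582757,  0.02233823]), 'finger_gap': 93.93874493677073}
scene 371.27448401858885 371.27448401858885 312.87566886353574 201.24628266563255 [[0.8496269130466867, 0.5268500082535089, 0.023731359633105728, -492.5236508117349], [0.2874267983742693, -0.4248534875604695, -0.8584202640222466, -95.2172852372164], [-0.4421763722804231, 0.736157987738355, -0.512397768228884
[... 701 characters left out ...]
5135], [-0.992121603958346, -0.012037352913848241, -0.12469893782204453, 590.844872142777], [0.12469483991381185, 0.001093300435629805, -0.9921945381793966, 995.9089406112773], [0.0, 0.0, 0.0, 1.0]] 2
tongs [(0.83, [429.8, 211.9, 468.5, 289.6], 580)]
rest [(0.89, [417.3, 226.6, 466.5, 281.6], 572), (0.57, [183.5, 216.6, 237.2, 266.2], 1999)]
tray [(0.61, [274.1, 174.6, 378.1, 227.9], 3472)]
white_cup [(0.6, [317.3, 194.5, 332.0, 207.4], 147)]
dark_cup1 [(0.72, [283.8, 185.0, 302.7, 202.3], 174), (0.51, [349.9, 195.3, 362.0, 213.5], 154)]
basin [(0.76, [182.4, 217.8, 236.9, 267.6], 1997)]
tongs_tip [(0.92, [432.6, 215.5, 472.6, 291.2], 564)]
jar [(0.62, [312.6, 128.0, 325.1, 147.2], 346)]
0.9
```

View pics/scene0.png

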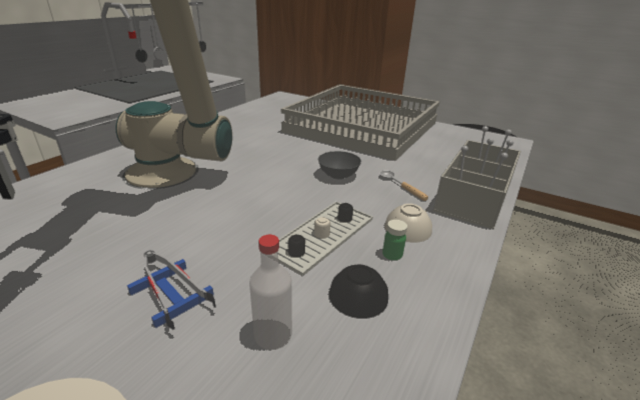

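View pics/top0.png

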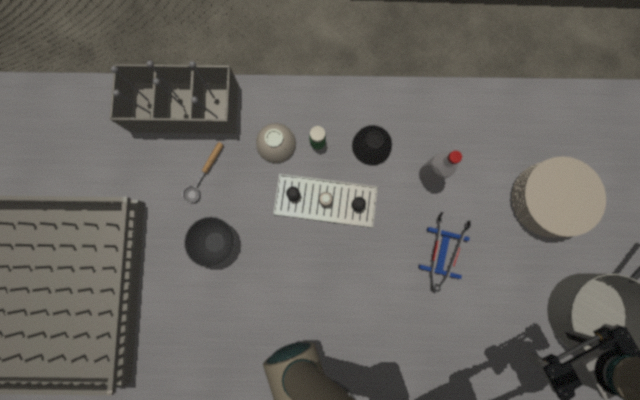

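```bash
python3 - <<'E'
import cv2
a=cv2.imread("pics/top0.png")
cv2.imwrite("pics/top0z.png",cv2.resize(a[160:300,400:500],None,fx=6,fy=6,interpolation=cv2.INTER_CUBIC)[:600])
cv2.imwrite("pics/top0t.png",cv2.resize(a[150:250,260:400],None,fx=5.5,fy=5.5,interpolation=cv2.INTER_CUBIC)[:600])
b=cv2.imread("pics/scene0.png")
cv2.imwrite("pics/sc0z.png",cv2.resize(b[240:335,110:230],None,fx=6,fy=6,interpolation=cv2.INTER_CUBIC)[:600])
E
```

```text
(no output)
```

View zooms.

View pics/top0z.png

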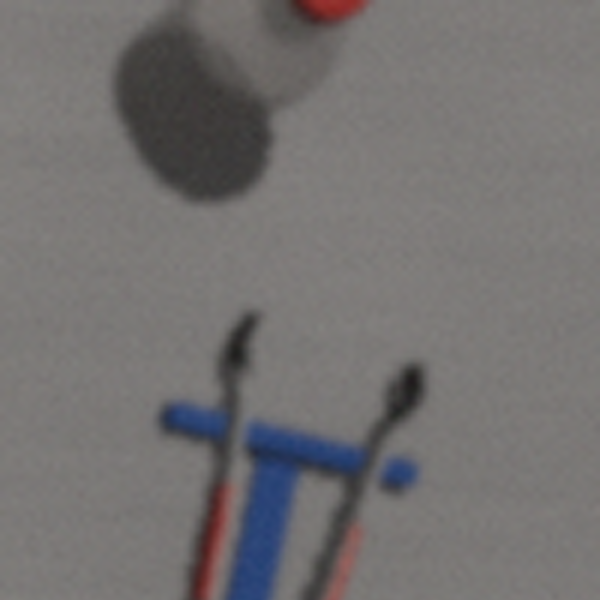

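View pics/top0t.png

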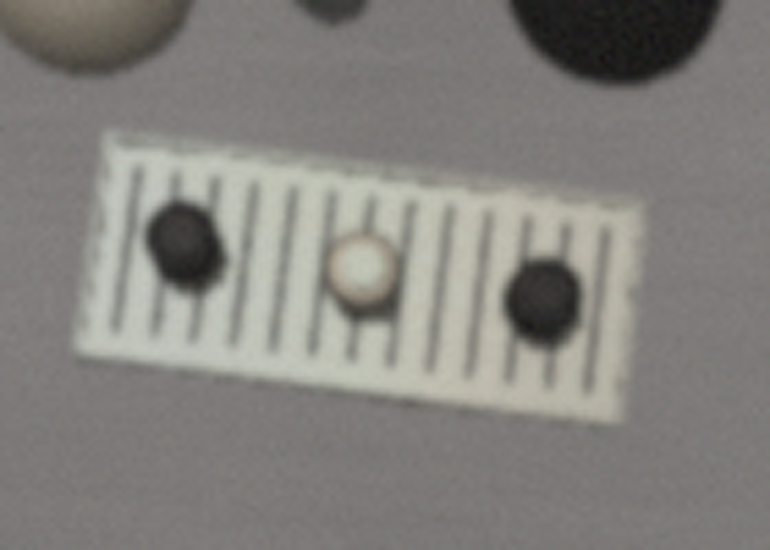

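View pics/sc0z.png

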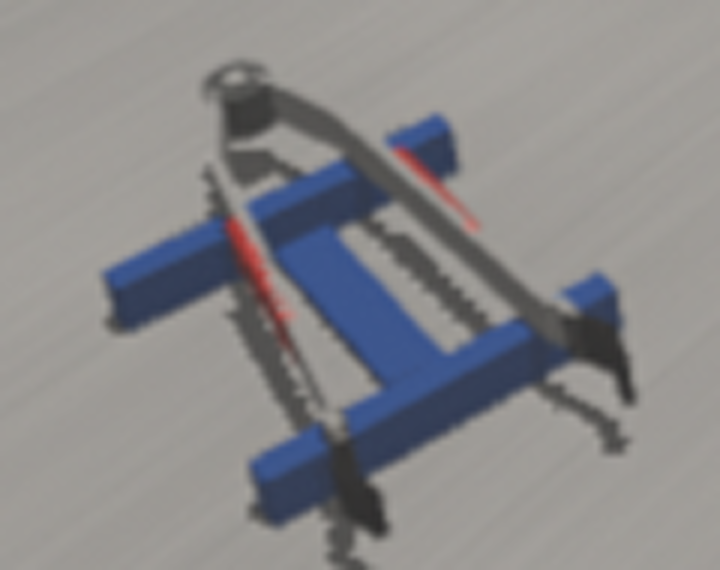

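```bash
cat > h.py <<'E'
import numpy as np,cv2,pickle
from scipy.optimize import minimize,least_squares
def proj(s,P):
    P=np.atleast_2d(P);V=np.array(s["view"]);c=P@V[:3,:3].T+V[:3,3]
    return np.c_[s["fx"]*c[:,0]/c[:,2]+s["cx"],s["fy"]*c[:,1]/c[:,2]+s["cy"]]
def back(s,uv,z):
    V=np.array(s["view"]);R=V[:3,:3];C=-R.T@V[:3,3]
    d=R.T@np.array([(uv[0]-s["cx"])/s["fx"],(uv[1]-s["cy"])/s["fy"],1]);return C+d*(z-C[2])/d[2]
def box(x0,x1,y0,y1,z0,z1):return np.array([[x,y,z] for x in(x0,x1) for y in(y0,y1) for z in(z0,z1)],float)
def tf(P,p):
    c,s=np.cos(p[2]),np.sin(p[2]);return np.c_[P[:,0]*c-P[:,1]*s+p[0],P[:,0]*s+P[:,1]*c+p[1],P[:,2]]
def render(s,parts,p,k=4):
    m=np.zeros((400*k,640*k),np.uint8)
    for B in parts:
        q=(proj(s,tf(B,p))+.5)*k-.5
        cv2.fillConvexPoly(m,np.round(cv2.convexHull(q.astype(np.float32))*16).astype(np.int32),255,shift=4)
    return cv2.resize(m,(640,400),interpolation=cv2.INTER_AREA)/255.
def fit(ss,masks,parts,p0,sc=(10,10,.1)):
    bl=[cv2.GaussianBlur(m.astype(float),(0,0),1) for m in masks]
    sc=np.array(sc)
    def f(q):
        return sum(((cv2.GaussianBlur(render(s,parts,p0+q*sc),(0,0),1)-m)**2).sum()/max(m.sum(),1) for s,m in zip(ss,bl))
    best=minimize(f,np.zeros(3),method="Nelder-Mead",options=dict(initial_simplex=np.array([[0,0,0],[1,0,0],[0,1,0],[0,0,1]],float),xatol=1e-3,fatol=1e-5,maxiter=200))
    return p0+best.x*sc,best.fun
E
cat > a.py <<'E'
from h import *
S,rs=pickle.load(open("scene0.pkl","rb"));T,rt=pickle.load(open("top0.pkl","rb"))
def hsv(s):return cv2.cvtColor(s["image"],cv2.COLOR_RGB2HSV)
def blue(s):h=hsv(s);return (h[...,0]>105)&(h[...,0]<130)&(h[...,1]>110)
mb=[blue(S),blue(T)];
for m in mb:print(m.sum(),np.argwhere(m).min(0)[::-1],np.argwhere(m).max(0)[::-1])
rest=[box(-61,-49,-60,60,0,22),box(49,61,-60,60,0,22),box(-55,55,-12,12,0,6)]
a=back(T,(441,270),22);b=back(T,(448,234),22);p0=np.array([*((a+b)/2)[:2],np.arctan2(*(b-a)[[1,0]])])
print(p0)
for ss,mm in(([S,T],mb),([S],mb[:1]),([T],mb[1:])):
    print("rest",*fit(ss,mm,rest,p0))
tray=[box(-60,60,-145,145,0,10)]
c=back(T,(326,201),10);tp=np.array([c[0],c[1],-.08])
R=[rs["tray"][0]["pixels"],rt["tray"][0]["pixels"]]
for d in rs["dark_cup1"][:2]+rs["white_cup"][:1]:R[0]=R[0]|d["pixels"]
for d in rt["dark_cup1"][:2]+rt["white_cup"][:1]:R[1]=R[1]|d["pixels"]
print("tray",*fit([T],R[1:],tray,tp)); print("trayS",*fit([S],R[:1],tray,tp))
# cups: cylinder silhouettes
th=np.linspace(0,2*np.pi,40)
def cyl(r,h0,h1):return [np.array([[r*np.cos(t),r*np.sin(t),z] for t in th for z in(h0,h1)])]
def cup(r=20):return [np.vstack([cyl(20,4,38)[0],cyl(13,4,47)[0]])]
for n,k in(("white_cup",0),("dark_cup1",0),("dark_cup1",1)):
  for lab,ss,rr in(("S",S,rs),("T",T,rt)):
    d=rr[n][k];x0,y0,x1,y1=d["rect"];q=back(ss,((x0+x1)/2,(y0+y1)/2),25)
    print(n,k,lab,*fit([ss],[d["pixels"]],cup(),np.array([q[0],q[1],0])))
for lab,ss,rr in(("S",S,rs),("T",T,rt)):
    d=rr["basin"][0];x0,y0,x1,y1=d["rect"];q=back(ss,((x0+x1)/2,(y0+y1)/2),45)
    print("basin",lab,*fit([ss],[d["pixels"]],[np.vstack([cyl(70,50,55)[0],cyl(40,0,5)[0]])],np.array([q[0],q[1],0])))
E
python3 a.py
```

```text
698 [128 260] [211 320]
457 [420 228] [620 392]
[ 4.64490242e+02 -3.48035589e+02 -2.22626362e-01]
rest [ 4.61695908e+02 -3.47172461e+02 -2.43923039e-01] 1.7627248489125968
rest [ 4.51620563e+02 -3.43184565e+02 -2.14052572e-01] 1.3410069187368163
rest [ 4.63191041e+02 -3.48794196e+02 -2.31654036e-01] 0.3145523754269241
tray [ 6.09733542e+02 -1.00211540e+01 -1.18264540e-01] 0.010477207441548479
trayS [ 6.09733609e+02 -5.88614357e+00 -1.16172222e-01] 0.05425609605958563
white_cup 0 S [ 6.10597841e+02 -1.13044083e+01  6.10542319e-02] 0.004000451123552999
white_cup 0 T [ 6.09855463e+02 -9.29047462e+00  3.08830788e-02] 0.041345925222017854
dark_cup1 0 S [ 5.98728705e+02 -1.04469144e+02  1.16603129e-01] 0.006809514413378862
dark_cup1 0 T [6.26594689e+02 8.44520087e+01 4.98949506e-02] 0.0049646781884848485
dark_cup1 1 S [6.25600347e+02 8.34110907e+01 3.43825600e-02] 0.004525918222565919
dark_cup1 1 T [ 5.98648754e+02 -1.04815383e+02  2.30079141e-02] 0.03596075118690981
basin S [ 4.81762060e+02  3.12822543e+02 -8.86776987e-02] 0.018634956135321387
basin T [4.85764321e+02 3.09203818e+02 4.87350964e-02] 0.006642002011366479
```

```bash
cat > b.py <<'E'
from h import *
S,rs=pickle.load(open("scene0.pkl","rb"));T,rt=pickle.load(open("top0.pkl","rb"))
def blue(s,w):
    i=s["image"].astype(float);m=(i[...,2]>1.4*i[...,0])&(i[...,2]>1.15*i[...,1])&(i[...,2]-i[...,0]>20)
    o=np.zeros_like(m);o[w[1]:w[3],w[0]:w[2]]=m[w[1]:w[3],w[0]:w[2]];return o
def red(s,w):
    i=s["image"].astype(float);m=(i[...,0]>1.35*i[...,1])&(i[...,0]-i[...,1]>22)
    o=np.zeros_like(m);o[w[1]:w[3],w[0]:w[2]]=m[w[1]:w[3],w[0]:w[2]];return o
wS=(110,240,230,335);wT=(405,205,480,300)
mb=[blue(S,wS),blue(T,wT)];mr=[red(S,wS),red(T,wT)]
print([m.sum() for m in mb+mr])
rest=[box(-61,-49,-60,60,0,22),box(49,61,-60,60,0,22),box(-55,55,-12,12,0,6)]
p0=np.array([463,-348,-.235])
for ss,mm in(([S,T],mb),([S],mb[:1]),([T],mb[1:])): p,f=fit(ss,mm,rest,p0);print("rest",p,f)
p,f=fit([S,T],mb,rest,p0)
for s,m,w,n in((S,mb[0]|mr[0],wS,"S"),(T,mb[1]|mr[1],wT,"T")):
    i=cv2.resize(s["image"][w[1]:w[3],w[0]:w[2],::-1],None,fx=6,fy=6,interpolation=cv2.INTER_CUBIC)
    L=[np.array([[x,y*k,18+22] for k in(1,)]) for x,y,k in()]
    pts=dict(h=[-100,0,40],sl1=[-28,32.3,40],sl2=[28,29.7+3,40])
    P=[]
    for sg in(1,-1):
        P+=[[-28,sg*29.7,40],[28,sg*32.3,40],[-28,sg*29.7,22],[28,sg*32.3,22],[95,sg*35,40]]
    P+=[[-100,0,40]]
    for q in (proj(s,tf(np.array(P,float),p))-[w[0],w[1]]+.5)*6-.5: cv2.circle(i,tuple(int(v) for v in q),3,(0,255,0),-1)
    for B in rest[:2]:
        h=cv2.convexHull(((proj(s,tf(B,p))-[w[0],w[1]]+.5)*6-.5).astype(np.float32)).astype(int);cv2.polylines(i,[h],True,(0,255,255),1)
    cv2.imwrite(f"pics/fit{n}.png",i[:600])
E
python3 b.py
```

```text
[np.int64(1332), np.int64(556), np.int64(98), np.int64(99)]
rest [ 4.62446441e+02 -3.48209133e+02 -2.38122032e-01] 0.44047999833106155
rest [ 4.60989613e+02 -3.46540178e+02 -2.39314813e-01] 0.2849786455517829
rest [ 4.63276352e+02 -3.48662057e+02 -2.34919395e-01] 0.13449999683002953
```

View pics/fitS.png

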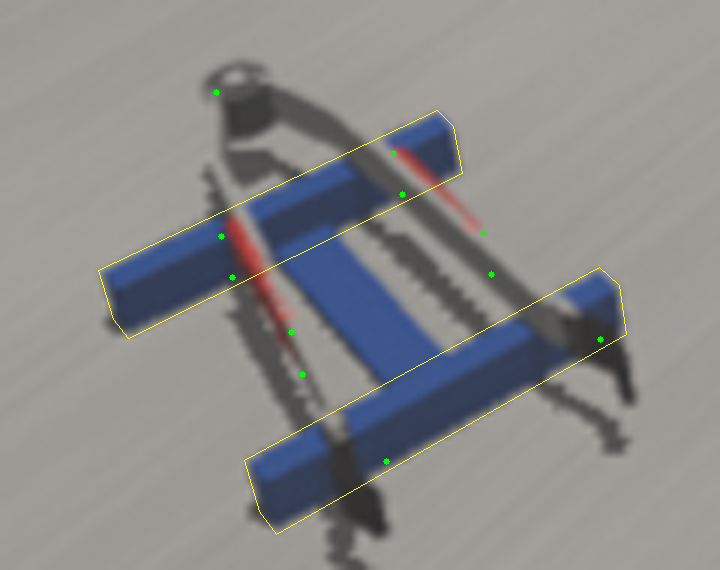

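View pics/fitT.png

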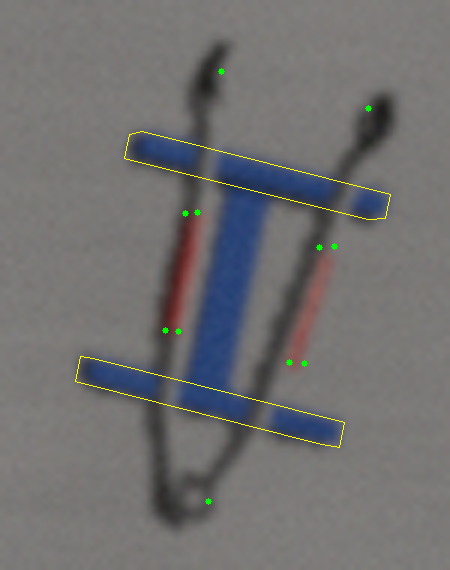

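```bash
cat > c.py <<'E'
from h import *
S,rs=pickle.load(open("scene0.pkl","rb"));T,rt=pickle.load(open("top0.pkl","rb"))
def z(s,w,u):return (u+.5)/6-.5+np.array(w)
wS=(110,240);wT=(405,205)
p=np.array([462.4,-348.2,-.238]);c,s_=np.cos(p[2]),np.sin(p[2])
for n,a,b in(("hinge",(238,80),(195,492)),("Ltip",(600,345),(208,75)),("Rtip",(350,455),(380,112)),("Lsl-",(396,150),(172,330)),("Lsl+",(480,230),(194,213)),("Rsl-",(231,222),(297,362)),("Rsl+",(291,318),(326,248))):
    a=z(S,wS,np.array(a,float));b=z(T,wT,np.array(b,float))
    f=lambda X:np.r_[proj(S,X)[0]-a,proj(T,X)[0]-b]
    q=least_squares(f,[460,-350,30]);d=q.x[:2]-p[:2]
    print(n,q.x.round(1),"local",np.round([c*d[0]+s_*d[1],-s_*d[0]+c*d[1]],1),"res",f(q.x).round(1))
E
python3 c.py
python3 - <<'E'
import cv2,pickle
T,_=pickle.load(open("top0.pkl","rb"))
cv2.imwrite("pics/hz.png",cv2.resize(T["image"][205:300,415:480,::-1],None,fx=6.3,fy=6.3,interpolation=cv2.INTER_NEAREST))
E
```

```text
hinge [ 369.6 -317.9   43.1] local [-97.3   7.6] res [0.1 0.  0.1 0.1]
Ltip [ 560.3 -333.8   33.6] local [91.7 37.1] res [0.6 0.  0.6 0.6]
Rtip [ 541.8 -410.7   45.1] local [ 91.9 -42.1] res [0.9 0.1 1.1 1. ]
Lsl- [ 442.1 -310.8   40.2] local [-28.6  31.6] res [0.3 0.  0.3 0.3]
Lsl+ [ 495.9 -322.6   40.1] local [26.5 32.8] res [0.4 0.  0.4 0.4]
Rsl- [ 428.9 -366.2   43.4] local [-28.3 -25.4] res [0.1 0.  0.1 0.1]
Rsl+ [ 480.  -383.    42.4] local [ 25.3 -29.7] res [0.5 0.1 0.6 0.5]
```

View pics/hz.png

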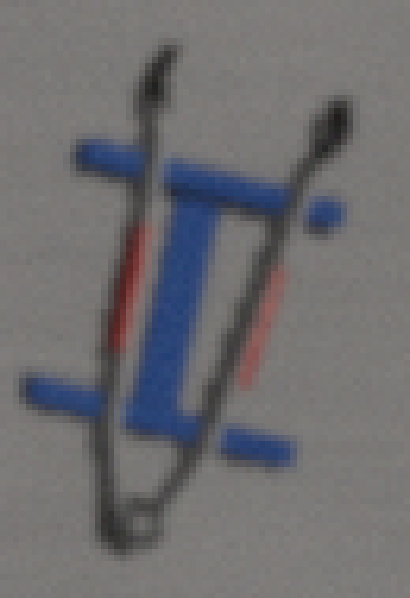

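```bash
cat > mv.py <<'E'
import sys,numpy as np
from station import r
from scipy.spatial.transform import Rotation as Ro
def delta(x,y,z,yaw):
    o=r.get_obs();R=np.array(o["tool_rot"]);p=np.array(o["tcp_pos"])
    c,s=np.cos(yaw),np.sin(yaw)
    G=np.c_[[0,0,-1],[c,s,0],[s,-c,0]]
    print("t",round(o["time"],2),"p",p.round(1),"yaw",round(float(np.arctan2(R[1,1],R[0,1])),3),"gap",round(o["finger_gap"],1),"F",np.array(o["wrist_force"]).round(1),"j",np.array(o["joint_pos"]).round(0))
    print("shift cm",(R.T@(np.array([x,y,z])-p)/10).round(2),"rot",Ro.from_matrix(R.T@G).as_rotvec().round(3))
for i in range(1,len(sys.argv),4): delta(*[float(v) for v in sys.argv[i:i+4]])
E
python3 mv.py 461.5 -345.7 110 -0.285 461.5 -345.7 34 -.285
```

```text
t 0.9 p [ 259.3 -513.3  227.5] yaw 0.468 gap 94.0 F [ 1.3 -0.1  0.4] j [-70.  16.  86.   0.  78.  -7.]
shift cm [11.75 25.6  -5.84] rot [ 0.753  0.    -0.   ]
t 0.9 p [ 259.3 -513.3  227.5] yaw 0.468 gap 94.0 F [ 1.3 -0.1  0.4] j [-70.  16.  86.   0.  78.  -7.]
shift cm [19.35 25.6  -5.84] rot [ 0.753  0.    -0.   ]
```

Emit:
servo_tool --steps '[[[2,5.2,-1.2],[0.15,0,0],1],[[4.5,10.4,-2.4],[0.3,0,0],1],[[7,15.6,-3.6],[0.45,0,0],1],[[9.5,20.8,-4.8],[0.6,0,0],1],[[11.75,25.6,-5.84],[0.753,0,0],1],[[11.75,25.6,-5.84],[0.753,0,0],1],[[11.75,25.6,-5.84],[0.753,0,0],1]]'

```text
time: 1.78
tcp_pos: [461.5, -346.1, 110.2]
tool_rot: [[-0.0, 0.96, -0.28], [-0.001, -0.28, -0.96], [-1.0, 0.0, 0.001]]
wrist_force: [-0.1, -0.3, -0.1]
finger_gap: 94.0
```

```bash
python3 mv.py 461.5 -345.7 34 -.285; python3 - <<'E'
from station import r
import cv2
for n in("top","scene"):
    s=r.snapshot(n)["image"][:,:,::-1]
    s=s[180:310,380:510] if n=="top" else s[170:340,90:280]
    cv2.imwrite(f"pics/{n}1.png",cv2.resize(s,None,fx=3.5,fy=3.5,interpolation=cv2.INTER_CUBIC))
E
```

```text
t 1.77 p [ 461.5 -346.1  110.2] yaw -0.283 gap 94.0 F [-0.1 -0.3 -0.1] j [-44.  21.  96.  -0.  63.  63.]
shift cm [ 7.62 -0.01 -0.04] rot [ 0.002  0.001 -0.   ]
```

View pics/top1.png

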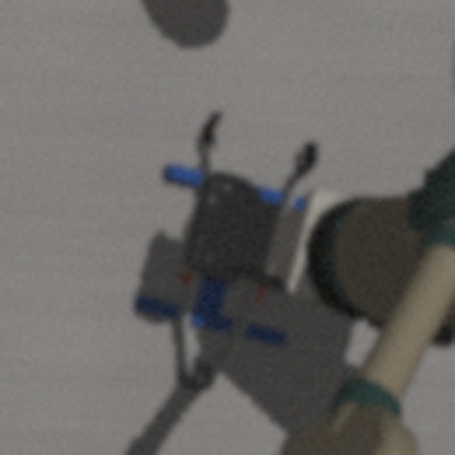

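View pics/scene1.png

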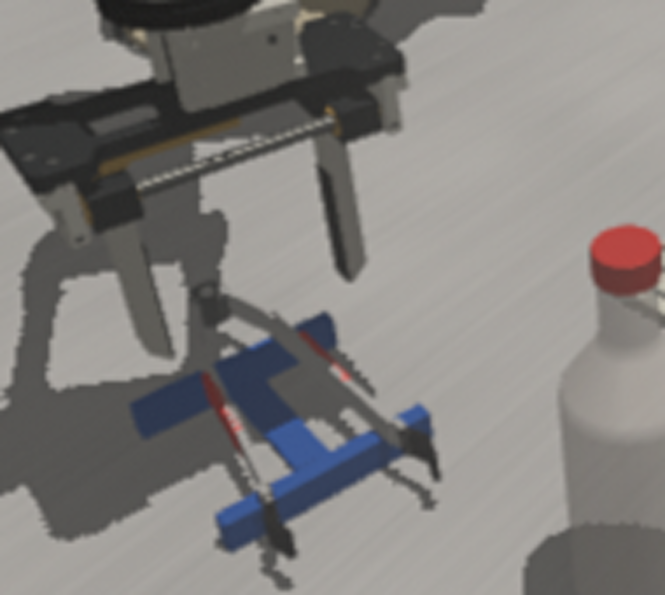

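Emit:
servo_tool --steps '[[[3.8,0,0],[0,0,0],1],[[6.5,0,0],[0,0,0],1],[[7.6,0,0],[0,0,0],1],[[7.6,0,0],[0,0,0],1],[[7.6,0,0],[0,0,0],0.5],[[7.6,0,0],[0,0,0],0.3],[[7.6,0,0],[0,0,0],0.15],[[7.6,0,0],[0,0,0],0.15],[[7.6,0,0],[0,0,0],0.15],[[7.6,0,0],[0,0,0],0.15]]' --newtons 30

```text
time: 3.12
tcp_pos: [461.5, -347.3, 35.3]
tool_rot: [[0.002, 0.959, -0.282], [-0.002, -0.282, -0.959], [-1.0, 0.002, 0.002]]
wrist_force: [-0.1, 0.2, 4.0]
finger_gap: 54.1
```

```bash
python3 mv.py 461.5 -345.7 34 -.285; python3 - <<'E'
from station import r
import cv2
for n in("top","scene"):
    s=r.snapshot(n)["image"][:,:,::-1]
    s=s[180:310,380:510] if n=="top" else s[170:340,90:280]
    cv2.imwrite(f"pics/{n}2.png",cv2.resize(s,None,fx=3.5,fy=3.5,interpolation=cv2.INTER_CUBIC))
E
```

```text
t 3.12 p [ 461.5 -347.3   35.3] yaw -0.286 gap 54.1 F [-0.1  0.2  4. ] j [-44.  26. 101.  -0.  53.  63.]
shift cm [ 0.13 -0.05 -0.15] rot [-0.001  0.002 -0.002]
```

View pics/scene2.png

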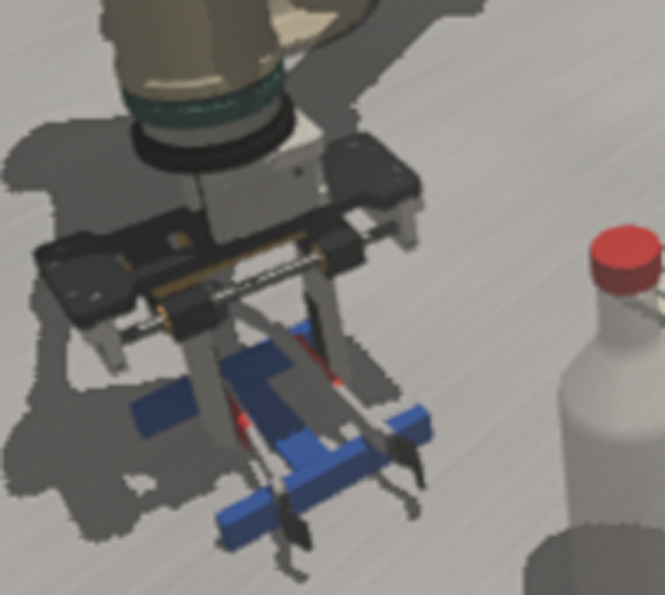

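Emit:
servo_tool --steps '[[[-1,0,0],[0,0,0],0.15],[[-3,0,0],[0,0,0],0.15],[[-6,0,0],[0,0,0],0.15],[[-9,0,0],[0,0,0],0.15],[[-10,0,0],[0,0,0],0.15],[[-10,0,0],[0,0,0],0.15]]'

```text
time: 3.98
tcp_pos: [461.3, -347.1, 135.4]
tool_rot: [[0.002, 0.959, -0.282], [-0.002, -0.282, -0.959], [-1.0, 0.002, 0.002]]
wrist_force: [0.4, -0.5, -1.3]
finger_gap: 54.3
```

```bash
python3 mv.py 516.2 3.3 132 -.144; python3 - <<'E'
from station import r
import cv2
for n in("top","scene"):
    s=r.snapshot(n)["image"][:,:,::-1]
    s=s[180:310,380:510] if n=="top" else s[120:320,90:280]
    cv2.imwrite(f"pics/{n}3.png",cv2.resize(s,None,fx=3,fy=3,interpolation=cv2.INTER_CUBIC))
E
```

```text
t 3.98 p [ 461.3 -347.1  135.4] yaw -0.286 gap 54.3 F [ 0.4 -0.5 -1.3] j [-44.  20.  94.  -0.  66.  63.]
shift cm [  0.26  -4.61 -35.16] rot [-0.142  0.002 -0.002]
```

View pics/scene3.png

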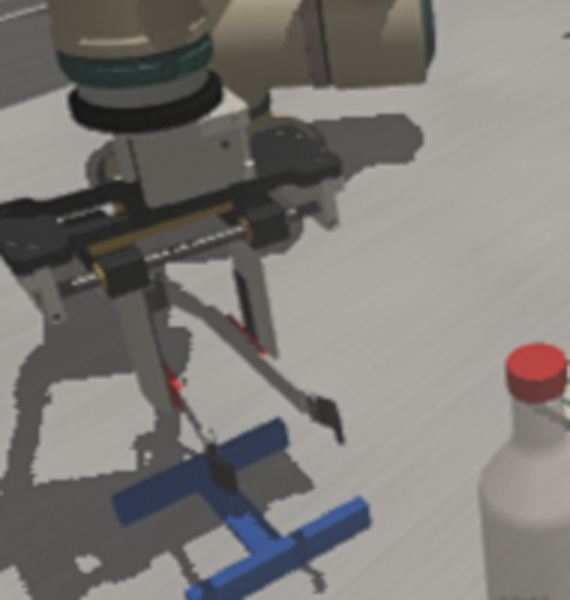

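View pics/top3.png

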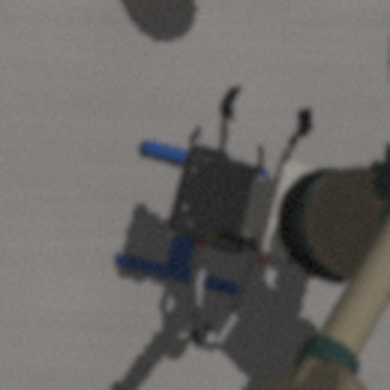

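Emit:
servo_tool --steps '[[[0,-0.3,-2],[0,0,0],0.15],[[0,-0.8,-6],[-0.02,0,0],0.15],[[0,-1.5,-11],[-0.05,0,0],0.15],[[0,-2.2,-16],[-0.08,0,0],0.15],[[0,-2.9,-21],[-0.1,0,0],0.15],[[0,-3.5,-26],[-0.12,0,0],0.15],[[0,-4.1,-31],[-0.13,0,0],0.15],[[0,-4.5,-34],[-0.142,0,0],0.15],[[0,-4.6,-35.2],[-0.142,0,0],0.15],[[0,-4.6,-35.2],[-0.142,0,0],0.15],[[0,-4.6,-35.2],[-0.142,0,0],0.15]]'

```text
time: 5.45
tcp_pos: [515.4, 3.4, 133.6]
tool_rot: [[-0.001, 0.99, -0.144], [-0.001, -0.144, -0.99], [-1.0, -0.001, 0.001]]
wrist_force: [0.1, -0.6, -1.1]
finger_gap: 54.3
```

```bash
python3 mv.py 516.2 3.3 80 -.144; python3 - <<'E'
from station import r
import cv2,pickle
for n in("top","scene"):
    s0=r.snapshot(n);pickle.dump(s0,open(n+"4.pkl","wb"));s=s0["image"][:,:,::-1]
    s=s[150:270,250:400] if n=="top" else s[120:290,230:400]
    cv2.imwrite(f"pics/{n}4.png",cv2.resize(s,None,fx=4 if n=="top" else 3.5,fy=4 if n=="top" else 3.5,interpolation=cv2.INTER_CUBIC))
E
```

```text
t 5.45 p [515.4   3.4 133.6] yaw -0.145 gap 54.3 F [ 0.1 -0.6 -1.1] j [ -7.  15. 102.  -0.  63.  91.]
shift cm [ 5.36  0.08 -0.  ] rot [-0.001  0.001  0.001]
```

View pics/scene4.png

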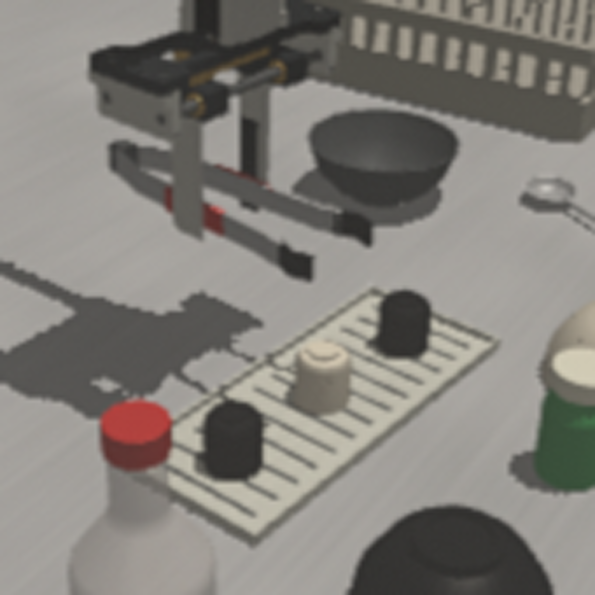

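View pics/top4.png

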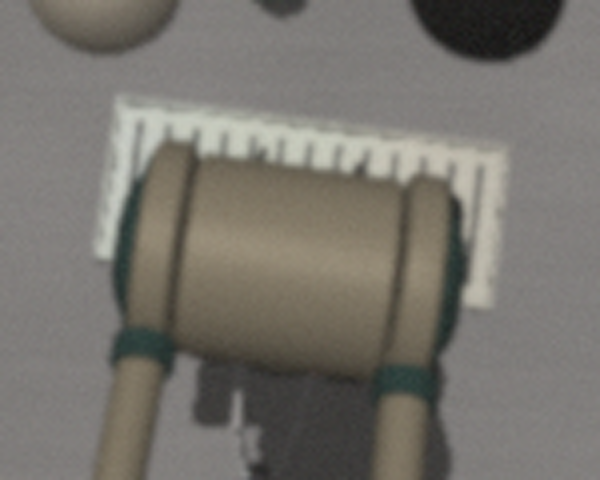

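```bash
cat > d.py <<'E'
import sys
from h import *
def ov(pk,tcp,yaw,w,f,out,dx=0,cup=None,dz=0):
    s=pickle.load(open(pk,"rb"));p=np.array([tcp[0],tcp[1],yaw]);z0=tcp[2]-3-10+dz
    i=cv2.resize(s["image"][w[1]:w[3],w[0]:w[2],::-1],None,fx=f,fy=f,interpolation=cv2.INTER_CUBIC)
    Z=lambda P:(proj(s,P)-[w[0],w[1]]+.5)*f-.5
    def ln(P,c,t=True):
        cv2.polylines(i,[np.round(Z(t and tf(np.array(P,float)+[dx,0,z0],p) or P) if False else Z(tf(np.array(P,float)+[dx,0,z0],p))).astype(int)],False,c,1)
    for sg in(1,-1):
        y=27.1*sg;ln([[-28,y,0],[28,y,0],[28,y,18],[-28,y,18],[-28,y,0]],(0,255,0))
        y=28.5*sg;ln([[95,y,0],[95,y,18]],(255,255,0))
    ln([[-100,0,0],[-100,0,18]],(255,0,255))
    th=np.linspace(0,2*np.pi,30)
    ln([[95+20*np.cos(t),20*np.sin(t),-16] for t in th],(0,200,255))
    if cup is not None:
        for zz,rr in((4,20),(38,20)):
            cv2.polylines(i,[np.round(Z(np.array([[cup[0]+rr*np.cos(t),cup[1]+rr*np.sin(t),zz] for t in th]))).astype(int)],False,(0,0,255),1)
    cv2.imwrite(out,i)
E
python3 - <<'E'
from d import *
ov("scene4.pkl",(515.4,3.4,133.6),-.145,(240,130,370,230),6,"pics/ov4.png",cup=(610.2,-10.3))
E
```

```text
(no output)
```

View pics/ov4.png

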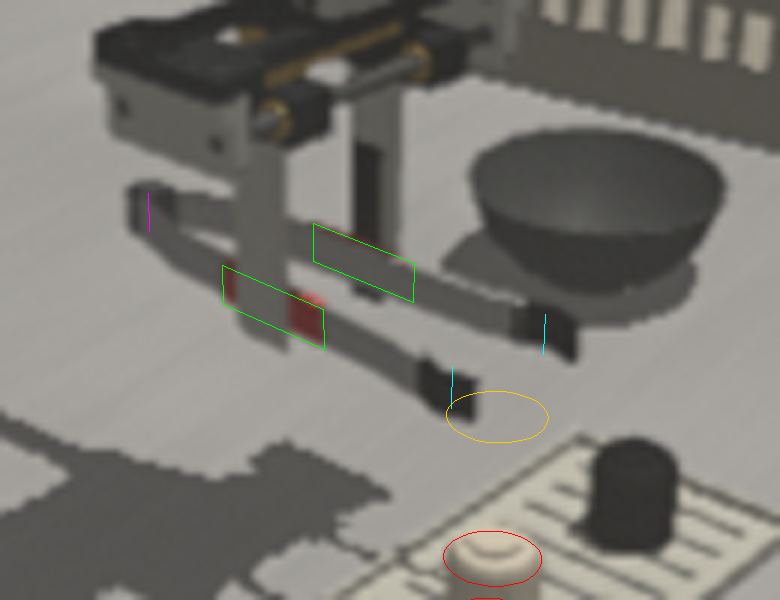

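Emit:
servo_tool --steps '[[[2,0.1,0],[0,0,0],0.15],[[4,0.1,0],[0,0,0],0.15],[[5.6,0.1,0],[0,0,0],0.15],[[6.2,0.1,0],[0,0,0],0.15],[[6.2,0.1,0],[0,0,0],0.15],[[6.2,0.1,0],[0,0,0],0.15]]'

```text
time: 6.3
tcp_pos: [517.1, 2.7, 72.4]
tool_rot: [[0.001, 0.989, -0.145], [-0.001, -0.145, -0.989], [-1.0, 0.001, 0.001]]
wrist_force: [0.0, -0.4, -1.1]
finger_gap: 54.2
```

```bash
python3 mv.py 516.2 3.3 33 -.144; python3 - <<'E'
from station import r
import pickle
from d import *
for n in ("scene","top"):
    s=r.snapshot(n);pickle.dump(s,open(n+"5.pkl","wb"))
o=r.get_obs();
ov("scene5.pkl",o["tcp_pos"],-.144,(250,150,380,250),6,"pics/ov5.png",cup=(610.2,-10.3),dz=1)
ov("top5.pkl",o["tcp_pos"],-.144,(270,160,390,250),6,"pics/ovt5.png",cup=(610.2,-10.3),dz=1)
E
```

```text
t 6.3 p [517.1   2.7  72.4] yaw -0.146 gap 54.2 F [ 0.  -0.4 -1.1] j [ -7.  19. 106.  -0.  55.  91.]
shift cm [ 3.94 -0.1  -0.05] rot [-0.002  0.001 -0.001]
```

View pics/ov5.png

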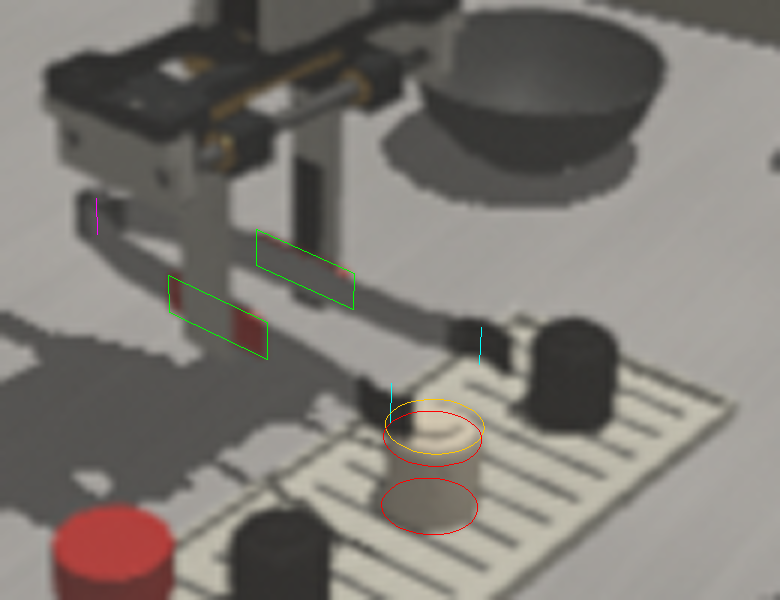

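View pics/ovt5.png

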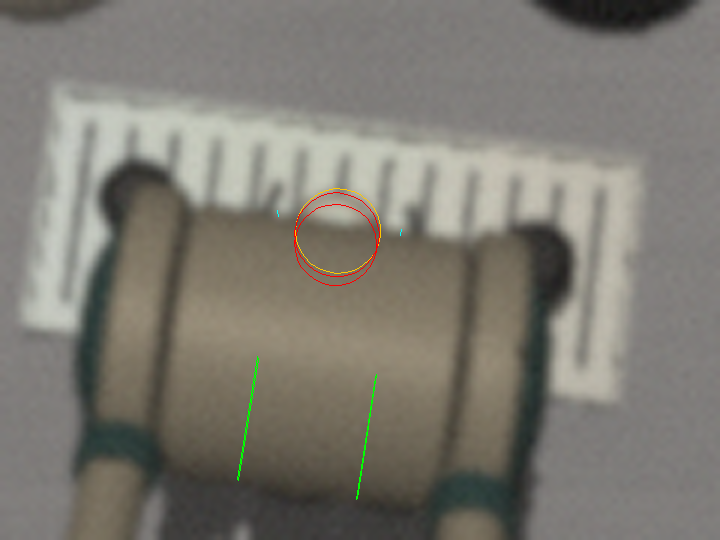

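Emit:
servo_tool --steps '[[[1,-0.1,0],[0,0,0],0.15],[[2,-0.1,0],[0,0,0],0.15],[[3,-0.1,0],[0,0,0],0.15],[[3.7,-0.1,0],[0,0,0],0.15],[[3.9,-0.1,0],[0,0,0],0.15],[[3.9,-0.1,0],[0,0,0],0.15],[[3.9,-0.1,0],[0,0,0],0.15]]'

```text
time: 7.28
tcp_pos: [516.4, 2.9, 33.7]
tool_rot: [[0.002, 0.989, -0.145], [-0.001, -0.145, -0.989], [-1.0, 0.002, 0.001]]
wrist_force: [-0.5, 0.1, -1.4]
finger_gap: 54.3
```

```bash
python3 mv.py 516.2 3.3 33 -.144; python3 - <<'E'
from station import r
import pickle
from d import *
for n in ("scene","top"):
    s=r.snapshot(n);pickle.dump(s,open(n+"6.pkl","wb"))
o=r.get_obs();
ov("scene6.pkl",o["tcp_pos"],-.144,(250,160,380,260),6,"pics/ov6.png",cup=(610.2,-10.3),dz=0)
E
```

```text
t 7.28 p [516.4   2.9  33.7] yaw -0.145 gap 54.3 F [-0.5  0.1 -1.4] j [ -7.  22. 109.  -0.  49.  91.]
shift cm [ 0.07 -0.03 -0.03] rot [-0.001  0.001 -0.002]
```

View pics/ov6.png

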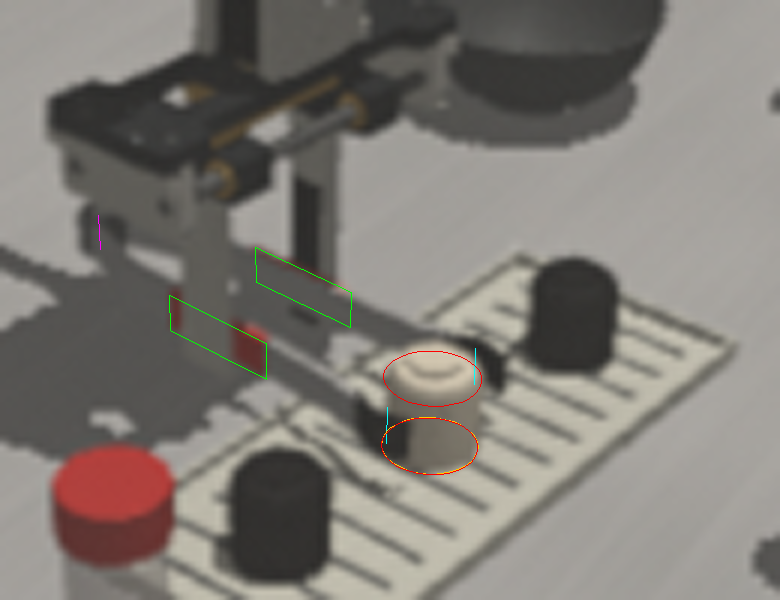

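Emit:
servo_tool --steps '[[[0,0,0],[0,0,0],0.08],[[0,0,0],[0,0,0],0.0],[[0,0,0],[0,0,0],-0.06],[[0,0,0],[0,0,0],-0.12],[[0,0,0],[0,0,0],-0.3],[[0,0,0],[0,0,0],-1],[[0,0,0],[0,0,0],-1],[[0,0,0],[0,0,0],-1],[[0,0,0],[0,0,0],-1]]' --newtons 40

```text
time: 8.5
tcp_pos: [516.4, 2.9, 33.8]
tool_rot: [[0.002, 0.989, -0.145], [-0.001, -0.145, -0.989], [-1.0, 0.002, 0.001]]
wrist_force: [0.1, 1.5, -0.6]
finger_gap: 42.2
```

```bash
python3 mv.py 516.2 3.3 33 -.144; python3 - <<'E'
from station import r
import pickle
from d import *
for n in ("scene",):
    s=r.snapshot(n);pickle.dump(s,open(n+"7.pkl","wb"))
o=r.get_obs();
ov("scene7.pkl",o["tcp_pos"],-.144,(250,160,380,260),6,"pics/ov7.png",cup=(610.2,-10.3),dz=0)
E
```

```text
t 8.5 p [516.4   2.9  33.8] yaw -0.146 gap 42.2 F [ 0.1  1.5 -0.6] j [ -7.  22. 109.  -0.  49.  91.]
shift cm [ 0.07 -0.03 -0.03] rot [-0.002  0.001 -0.002]
```

View pics/ov7.png

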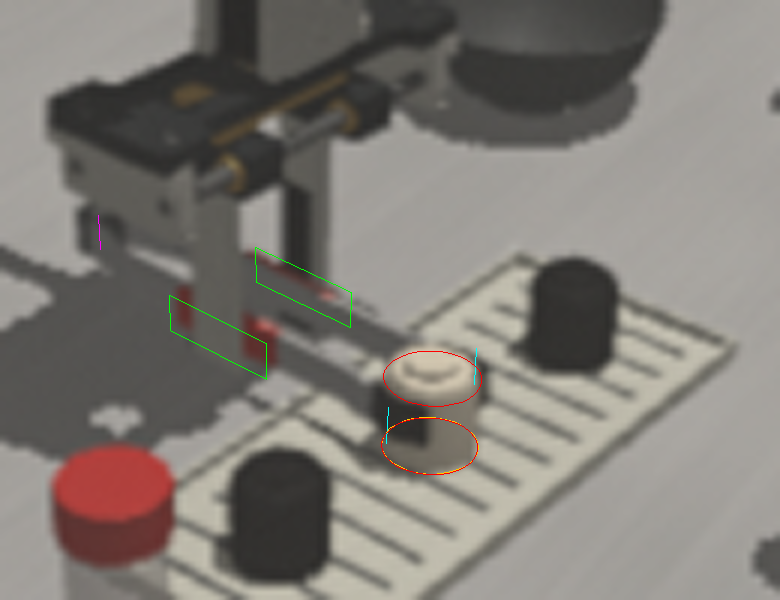

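Emit:
servo_tool --steps '[[[-0.3,0,0],[0,0,0],-1],[[-1,0,0],[0,0,0],-1],[[-2,0,0],[0,0,0],-1],[[-3.5,0,0],[0,0,0],-1],[[-5,0,0],[0,0,0],-1],[[-6.5,0,0],[0,0,0],-1],[[-7.8,0,0],[0,0,0],-1],[[-8.5,0,0],[0,0,0],-1],[[-8.6,0,0],[0,0,0],-1],[[-8.6,0,0],[0,0,0],-1]]'

```text
time: 9.8
tcp_pos: [515.9, 3.1, 119.4]
tool_rot: [[0.001, 0.989, -0.145], [-0.001, -0.145, -0.989], [-1.0, 0.001, 0.001]]
wrist_force: [-0.0, -0.7, -1.5]
finger_gap: 42.1
```

```bash
python3 mv.py 401.9 263.9 119 .52; python3 - <<'E'
from station import r
import pickle
from d import *
for n in ("scene",):
    s=r.snapshot(n);pickle.dump(s,open(n+"8.pkl","wb"))
o=r.get_obs();
ov("scene8.pkl",o["tcp_pos"],-.144,(250,140,380,240),6,"pics/ov8.png",cup=(610.2,-10.3),dz=0)
E
```

```text
t 9.8 p [515.9   3.1 119.4] yaw -0.145 gap 42.1 F [-0.  -0.7 -1.5] j [ -7.  16. 103.  -0.  61.  91.]
shift cm [ 1.000e-02 -1.506e+01 -2.416e+01] rot [-0.665  0.001 -0.001]
```

View pics/ov8.png

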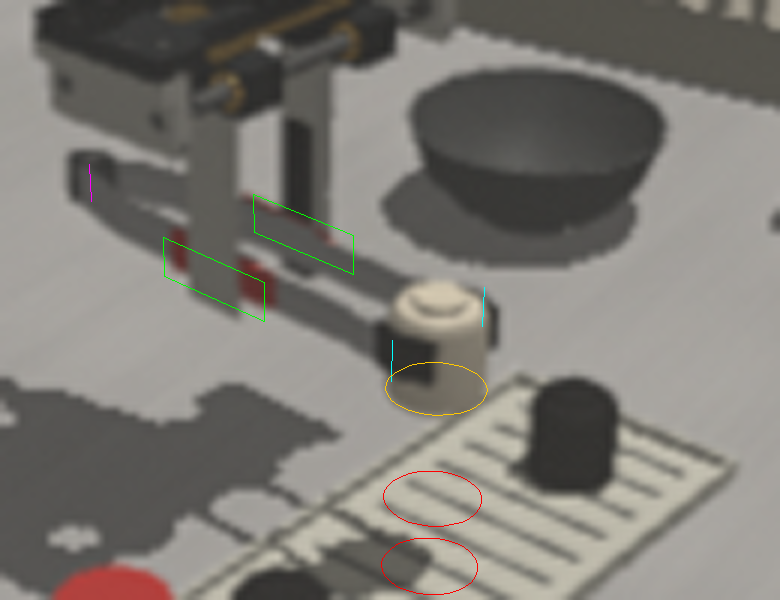

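Emit:
servo_tool --steps '[[[0,-0.5,-0.8],[-0.02,0,0],-1],[[0,-1.6,-2.6],[-0.07,0,0],-1],[[0,-3.2,-5.2],[-0.14,0,0],-1],[[0,-5,-8],[-0.22,0,0],-1],[[0,-6.8,-10.9],[-0.3,0,0],-1],[[0,-8.6,-13.8],[-0.38,0,0],-1],[[0,-10.4,-16.7],[-0.46,0,0],-1],[[0,-12.2,-19.6],[-0.54,0,0],-1],[[0,-13.7,-22],[-0.6,0,0],-1],[[0,-14.7,-23.5],[-0.65,0,0],-1],[[0,-15.1,-24.2],[-0.665,0,0],-1],[[0,-15.1,-24.2],[-0.665,0,0],-1]]'

```text
time: 11.35
tcp_pos: [400.8, 264.9, 118.9]
tool_rot: [[0.0, 0.867, 0.498], [-0.001, 0.498, -0.867], [-1.0, -0.0, 0.001]]
wrist_force: [-0.5, 0.1, -2.1]
finger_gap: 42.5
```

Emit:
servo_tool --steps '[[[0,0,0],[0,0,0],-1],[[0,0,0],[0,0,0],-1]]'

```text
time: 11.6
tcp_pos: [401.0, 264.4, 118.9]
tool_rot: [[0.0, 0.868, 0.497], [-0.001, 0.497, -0.868], [-1.0, -0.0, 0.001]]
wrist_force: [0.4, 1.4, -1.4]
finger_gap: 42.2
```

```bash
python3 mv.py 401.9 263.9 119 .52; python3 - <<'E'
from station import r
import pickle
from d import *
for n in ("scene","top"):
    s=r.snapshot(n);pickle.dump(s,open(n+"9.pkl","wb"))
    for t in ("white_cup","basin"):
        print(n,t,[(round(d["conf"],2),d["rect"]) for d in r.regions_of(s,t)][:2])
    cv2.imwrite(f"pics/{n}9.png",s["image"][:,:,::-1])
o=r.get_obs();
ov("scene9.pkl",o["tcp_pos"],.52,(270,80,400,180),6,"pics/ov9.png",dz=0)
ov("top9.pkl",o["tcp_pos"],.52,(160,190,260,290),6,"pics/ovt9.png",dz=0)
E
```

```text
t 11.6 p [401.  264.4 118.9] yaw 0.52 gap 42.2 F [ 0.4  1.4 -1.4] j [ 25.  13. 107.  -0.  60.  85.]
shift cm [-0.01  0.05  0.09] rot [0.    0.001 0.   ]
scene white_cup [(0.66, [334.3, 138.9, 346.2, 150.9])]
scene basin [(0.74, [314.6, 153.0, 360.2, 178.5]), (0.6, [272.3, 134.6, 343.3, 149.2])]
top white_cup [(0.75, [190.1, 233.7, 208.0, 251.0])]
top basin [(0.89, [182.7, 219.0, 235.6, 261.4])]
```

View pics/ov9.png

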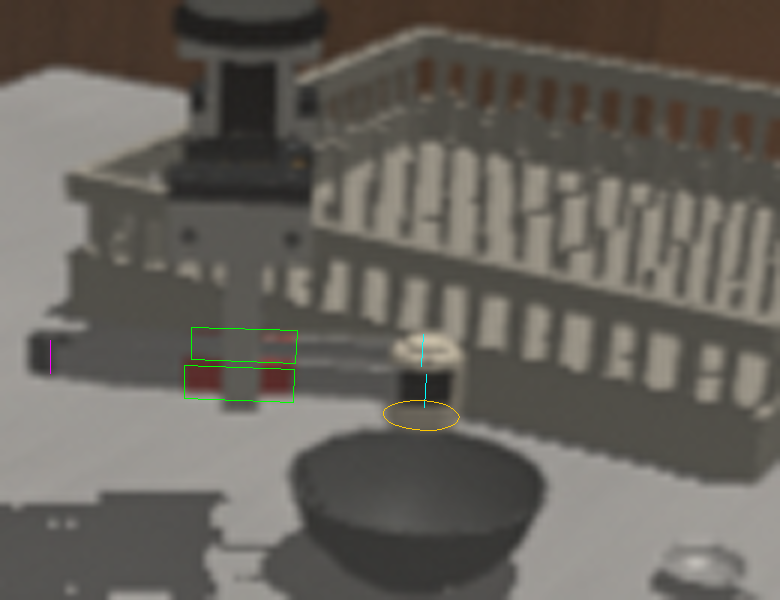

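View pics/top9.png

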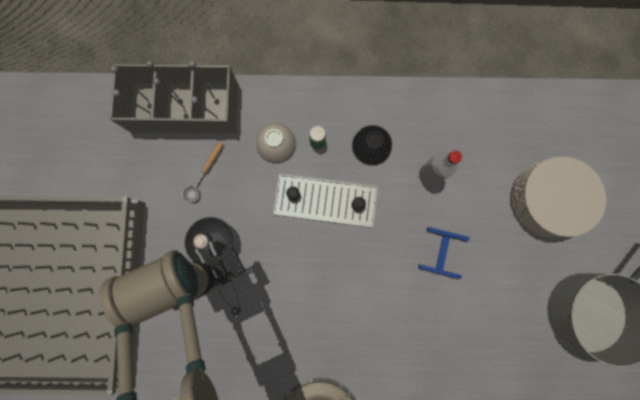

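View pics/scene9.png

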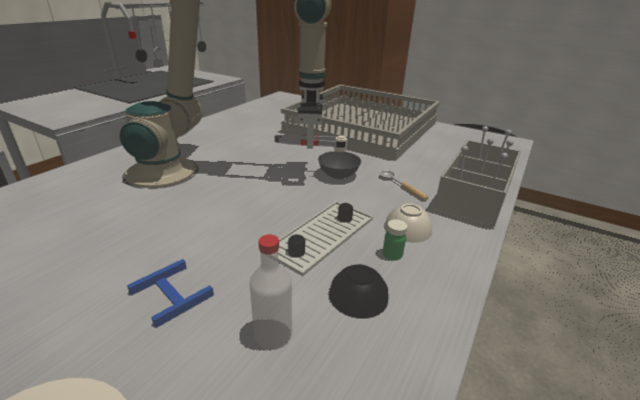

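View pics/ovt9.png

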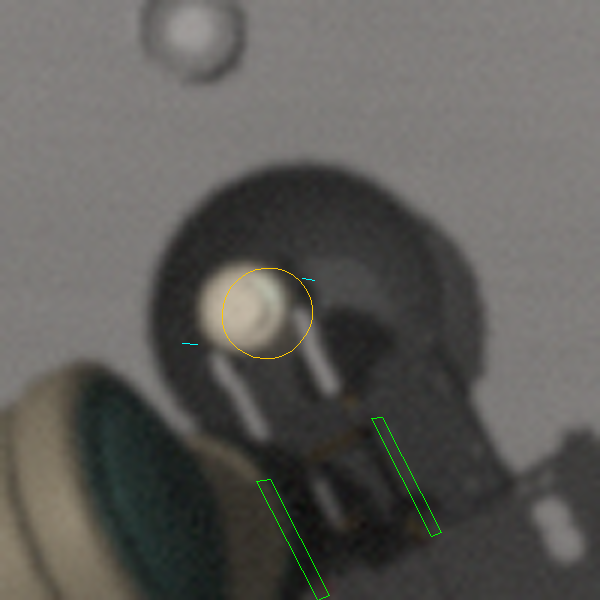

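```bash
python3 - <<'E'
from station import r
from h import *
th=np.linspace(0,2*np.pi,60)
def ring(r_,z):return np.c_[r_*np.cos(th),r_*np.sin(th),0*th+z]
S=r.snapshot("scene");T=r.snapshot("top")
t=r.regions_of(T,"white_cup")[0];print(t["rect"],t["pixels"].sum())
x0,y0,x1,y1=t["rect"];q=back(T,((x0+x1)/2,(y0+y1)/2),120)
print("cup T",fit([T],[t["pixels"]],[np.vstack([ring(20,89),ring(20,123),ring(13,132)])],np.array([q[0],q[1],0])))
# triangulate foot ring centre: T from cup top
a=np.array([270+427/6-.0, 80+347/6]);b=np.array([160+240/6,190+305/6])
f=lambda X:np.r_[proj(S,X)[0]-a,proj(T,X)[0]-b]
x=least_squares(f,[484,311,130]).x;print("tri",x,f(x))
# basin rim overlay for checking
im=T["image"][:,:,::-1].copy();im=cv2.resize(im[190:290,160:260],None,fx=6,fy=6,interpolation=cv2.INTER_CUBIC)
im2=cv2.resize(S["image"][80:180,270:400,::-1],None,fx=6,fy=6,interpolation=cv2.INTER_CUBIC)
for c,col in(((485.8,309.2),(0,255,0)),((481.8,312.8),(0,0,255))):
    for I,s,w in((im,T,(160,190)),(im2,S,(270,80))):
        P=ring(70,55)+[c[0],c[1],0];cv2.polylines(I,[np.round((proj(s,P)-w+.5)*6-.5).astype(int)],True,col,1)
for zz in(89,123):
    P=ring(20,zz)+[x[0],x[1],0]
    for I,s,w in((im,T,(160,190)),(im2,S,(270,80))):cv2.polylines(I,[np.round((proj(s,P)-w+.5)*6-.5).astype(int)],True,(255,255,0),1)
cv2.imwrite("pics/bt.png",im);cv2.imwrite("pics/bs.png",im2)
E
```

```text
[191.1, 236.2, 210.4, 252.3] 206
cup T (array([4.82491293e+02, 3.13083211e+02, 5.74115766e-02]), np.float64(0.08469433688915347))
tri [485.29584965 311.28536568 126.68069795] [-0.32968842  0.04332283 -0.13556325 -0.23784932]
```

View pics/bt.png

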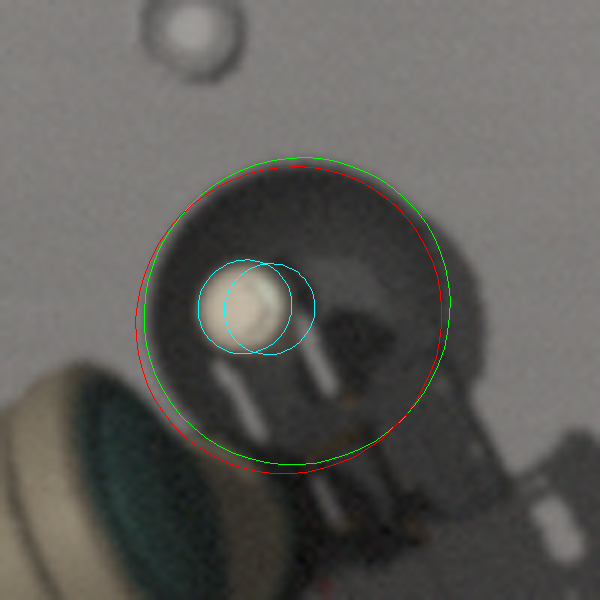

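View pics/bs.png

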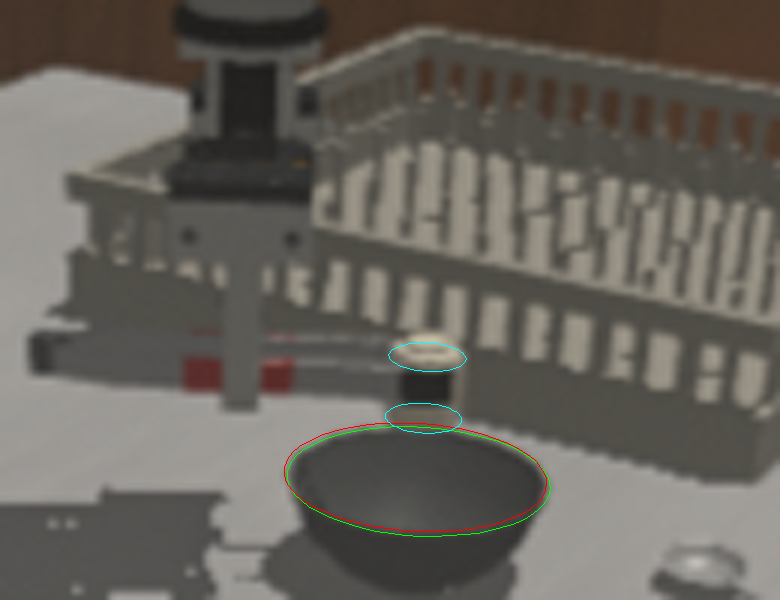

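Emit:
servo_tool --steps '[[[0,0,0],[0,0,0],-1],[[0,0,0],[0,0,0],-1],[[0,0,0],[0,0,0],-1],[[0,0,0],[0,0,0],-1]]'

```text
time: 12.55
tcp_pos: [400.9, 264.8, 118.9]
tool_rot: [[0.0, 0.867, 0.498], [-0.001, 0.498, -0.867], [-1.0, -0.0, 0.001]]
wrist_force: [0.0, -0.9, -2.1]
finger_gap: 42.1
```

```bash
python3 - <<'E'
from station import r
o=r.get_obs();print(o["time"],o["tcp_pos"],o["finger_gap"],abs(o["qd"]).max(),o["wrist_force"])
print(r.hand_in())
E
```

```text
12.55 [400.89106491 264.82387438 118.926484  ] 42.1174049846363 0.1223934890422164 [ 0.02093412 -0.86225577 -2.10917895]
the job is handed in; nothing more can be done
None
```

The job is handed in at 12.55 s. The arm is still holding the white cup in the tongs above the middle of the basin.

I gripped the tongs on their red sleeves, squeezed them to 54 mm and lifted them straight off the rest. I lowered the tips round the white cup, squeezed at 40 N until the sleeves were 42 mm apart, and lifted the cup about 86 mm. I then swung it over to the basin.

- **Position:** the two views put the cup's centre at about (482–485, 311–313) mm and the basin's at about (482–486, 309–313) mm, so they agree to a few millimetres. The spread is the disagreement between the fits.
- **Height:** I worked out the cup's underside from the lift as about 89 mm, some 34 mm above the rim. Triangulating the cup's top from the pictures gave about 127 mm where 132 mm was expected, so the underside may be up to 5 mm lower.
- **Holding still:** the arm was at rest, the sleeve gap held at 42.1 mm, the cup looks upright, and the wrist force was about 2 N, roughly the weight of the tongs and cup.
- **Everything else:** by eye, the dark cups and the other things look where they were at the start. I did not measure them again.

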